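# Unlock the dishwasher-tablet case: safety tab first, then the bail latch

## Robot

A 7-joint arm with a two-finger parallel gripper is mounted at the origin on a cart in front of the work surface, level with it; the furniture and walls round the work are solid. World frame = base frame: x ahead of the robot, y to its left, z up, the work surface at z = 0. Lengths are in m, angles in rad, forces in N, time in s.
With the tool pointing down it reaches from about 0.425 to 0.925 m from the base axis. Payload 6.8 kg.
Tool frame: the origin (TCP) lies on the front face of the gripper's body, between the roots of the fingers; the fingertips stand 73 mm ahead of it and the grasp point (between the pads) lies 54 mm ahead of it (env.nose_length is the distance from the TCP to the fingertips, in m); z points along the fingers, y is the direction in which the jaws open and shut (so a half turn about z gives the same grasp; the last joint's range is limited). The gripper opens to 85 mm and grips with 20 to 120 N. Pads are 22 mm wide; open, the fingers measure 114 mm over their backs; the gripper's body (76 mm by 85 mm) begins 54 mm behind the grasp point. The pads swing forward as they close: fully open they stand 13 mm farther back than shut.
Start: joints at [1.153, 0.477, 0.022, 1.555, -0.011, 1.109, -0.083], TCP at [0.206, -0.643, 0.304] pointing down, gripper open.
Joint ranges: [-2.96, 2.96], [-0.34, 2.1], [-1.41, 1.46], [0.24, 2.44], [-1.37, 4.51], [0.17, 1.92], [-2.96, 2.96]. Speed limits (rad/s): [2.39, 2.39, 3.14, 3.14, 3.14, 3.14, 3.14].

## Interface

Orientations are given as a unit quaternion [w, x, y, z].
In Python, from cell import env, kin, camera, calibration, job gives the robot as it stands. The module is installed in compiled form; this text tells all that it offers. Calls block until the motion is done:
- env.reach(position, orientation): joint-space move of the TCP to a pose.
- env.movel(position, velocity=0.15, rot=None, stop_force=None): straight line of the TCP; rot=None keeps the orientation; velocity is the mean speed in m/s. With stop_force (N) it stops when the force on the tool has changed by that much, and returns True; else False.
- env.goto_joints(angles): joint-space move.
- env.grip(opening, f_grip=None): finger opening in m; f_grip is the grip in N (None keeps the last); returns when the fingers have stopped.
- env.dwell(seconds).
- kin.inverse_kinematics(position, orientation): joint angles nearest the present ones, or None.
- env.get_state(): the state.
- camera(name): name is "side" or "top"; returns (picture, depth): 384x512x3 uint8, blue, green, red; 384x512 float32, m along the optical axis (not along the pixel's ray), 0 where there is no reading.
- calibration(name): a dict with "fx", "fy", "cx", "cy" (pixels), "k1" (the pictures are not rectified: a ray, as slopes to the right and down, at radius r is drawn at 1 + k1 r^2 times it, then the intrinsics apply), "rvec" (rotation vector, rad) and "tvec" (3), from world to camera coordinates, as OpenCV has them. Camera axes: x right, y down, z forward; pixel columns grow to the right and rows downward; lengths in m; the calibration is good to about 2 mm. A picture is of the moment at which its call begins. calibration takes no time and is no camera call.
A pose or a line that the arm cannot do raises env.PlanningError and nothing moves.
- job.job_done(): hands the job in, once; it reports no verdict.
The state is a dict: "time": time; "qpos": joint angles; "joint_velocities": joint speeds; "joint_torque": joint torques, N m; "tcp_pos": TCP position; "orientation": TCP orientation; "force": force on the tool from outside, world axes, zero at the start; "torque": the same for the moment, N m; "opening": finger opening in m.
Only numpy, scipy, OpenCV 4.12 (cv2) and the standard library are available. Lean on these libraries where they do the work, as an engineer would, in place of code of your own. Each camera call takes 0.05 s, during which the arm holds its last target.

## Task

The dishwasher tablets are in the child-safe case with the blue lid: unlatch it. Slide its red safety tab fully to the rear so that it frees the steel bail, then swing the bail up and forward until it stands upright, and leave it so. Do not touch the similar case with the yellow lid.

Things in the scene. Friction and masses are not known exactly. Their poses are not given: they have to be found in the camera images.
- blue_case: White case, BLUE lid, fixed, 200 x 200 mm, flat lid top at z 85. Origin: centre of its underside on the worktop; z up, +x to its rear (away from the robot, turned up to 0.25 rad), +y to its left. A U-shaped steel bail pivots on its sides about the line x -45, z 70 along y; the bail's cross bar runs y -108 to +108; a 12 mm thick black sleeve on it, y -5 to +55, is the place to grip.
- blue_tab (a joint): Slide of its red safety tab (m): 0 locked, starts 0-0.004, grows to the rear (case +x) up to the stop at 0.026; friction 2.5 N, stays put. In the case frame: fin at y -60, 14 mm wide in y, 24 long in x, centred on x +30 at value 0 (moves with the tab), z 125 to 160. Its tongue below, z 119 to 125, reaches forward over the bar to x +12 and blocks the bail.
- blue_bail (a joint): Swing of the bail (rad): 0 lying locked, 1.02 upright at its stop; swings up and to the front (case -x). Bar axis 82.2 mm from the pivot line, 10 mm thick: at value 0 it lies at case x +25, z 113; upright at x -45, z 152 (arms 0.551 rad above level at 0). Blocked beyond about 0.04 while the tab is locked. About 2 N at the bar moves it; stays where left.
- yellow_case: The same case, with the same frame, size, red tab and bail, but a YELLOW lid; not to be touched. The two cases stand left and right of the middle of the worktop, either way round. (A wall cabinet overhangs the rear of the worktop: beyond about world x 0.56 m (knobs included), above z 0.45 m.)

How it is judged:
On the way:
1. the blue case's safety tab is slid to the rear, the bail still down (value of joint blue_tab above 0.019 m and value of joint blue_bail below 0.15 rad), for 0.2 s.
At the end, for the whole second after the job is handed in: The blue case's safety tab is back by at least 17 mm of its 26 mm, and its bail stands within 0.18 rad (10 degrees) of upright, at rest (value of joint blue_tab above 0.017 m and value of joint blue_bail above 0.84 rad and velocity of joint blue_bail between -0.05 and 0.05 rad/s); the robot touches nothing.
It fails at once if the yellow case is touched (more than 2 N) (contact force between any of the fingers, the arm and yellow_case above 2 N).
It also fails if it takes over 48 s, if anything falls off the work surface, if the arm or the gripper's body presses on something with over 40 N, if the wrist force passes 120 N, or if a joint passes its speed limit or range.

## Working session

There is one attempt and no reset: what is moved stays moved. The work goes in short steps, each a Python script; the robot and the scene stay as the last script left them, time stands still between calls to the robot, and variables do not carry over. Pictures are saved under pics/ and viewed, and the job is handed in when it is done.

```bash
mkdir -p pics; python3 - <<'E'
from cell import env,camera,calibration
import cv2,numpy as np
for n in("side","top"):
    p,d=camera(n);cv2.imwrite(f"pics/{n}0.png",p);np.save(f"{n}0.npy",d)
    print(n,calibration(n))
print(env.get_state())
E
```

```text
side {'fx': 487.6225598308166, 'fy': 487.6225598308166, 'cx': 259.4285638002343, 'cy': 185.98522712638785, 'k1': -0.03975087152736745, 'rvec': array([ 0.73099336, -2.32948038,  1.46863259]), 'tvec': array([0.31058748, 0.2070022 , 1.154856  ])}
top {'fx': 429.73443218796535, 'fy': 429.73443218796535, 'cx': 253.11433327213945, 'cy': 184.71856272589932, 'k1': 0.01722866111210624, 'rvec': array([ 2.13232079, -2.10473257,  0.19339562]), 'tvec': array([-0.038092  ,  0.42780932,  1.02777696])}
{'time': 0.1, 'qpos': array([ 1.15289807,  0.47776135,  0.02235636,  1.5562988 , -0.01149319,
        1.10933302, -0.0830716 ]), 'joint_velocities': array([ 0.00017144, -0.00286867,  0.00062817, -0.003089  , -0.00033658,
        0.00080916, -0.00174225]), 'joint_torque': array([ 3.72503433e-03, -5.97766936e+01,  1.61302909e+00, -2.81957263e+01,
        1.26980254e-02,  5.01889939e-03,  1.22367140e-05]), 'tcp_pos': array([ 0.20565371, -0.64249069,  0.30301638]), 'orientation': array([-8.12934232e-04,  9.88023680e-01,  1.54300063e-01, -1.95254975e-04]), 'force': array([ 0.58024226,  0.23549942, -0.20837907]), 'torque': array([ 0.01088995, -0.05239675,  0.07710034]), 'opening': 0.08515879116328343}
```

View pics/side0.png

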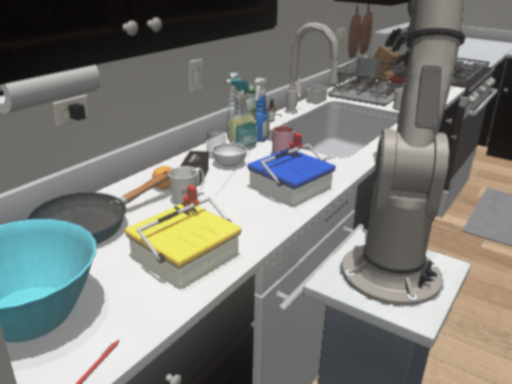

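View pics/top0.png

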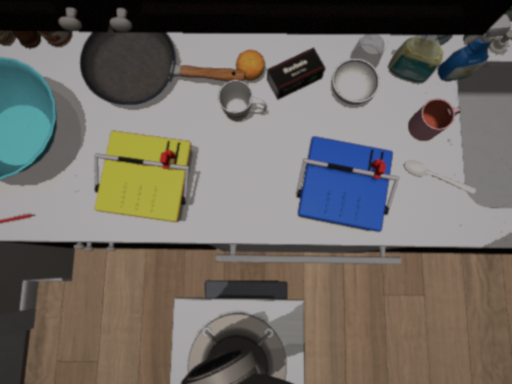

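```bash
cat > h.py <<'E'
import numpy as np,cv2
from cell import calibration
def rays(n,uv):
    c=calibration(n);uv=np.atleast_2d(uv).astype(float)
    q=np.c_[(uv[:,0]-c['cx'])/c['fx'],(uv[:,1]-c['cy'])/c['fy']];s=q.copy()
    for _ in range(10): s=q/(1+c['k1']*(s**2).sum(1,keepdims=True))
    R=cv2.Rodrigues(c['rvec'])[0];return -R.T@c['tvec'],np.c_[s,np.ones(len(s))]@R
def atz(n,uv,z):
    o,d=rays(n,uv);return o+d*((z-o[2])/d[:,2])[:,None]
def atdepth(n,uv,dep):
    o,d=rays(n,uv);return o+d*np.asarray(dep)[:,None]
def proj(n,P):
    c=calibration(n);R=cv2.Rodrigues(c['rvec'])[0];p=np.atleast_2d(P)@R.T+c['tvec'];s=p[:,:2]/p[:,2:]
    s=s*(1+c['k1']*(s**2).sum(1,keepdims=True));return s*c['fx']+[c['cx'],c['cy']]
def T(x,y,th):
    return lambda p:np.atleast_2d(p)@np.array([[np.cos(th),-np.sin(th),0],[np.sin(th),np.cos(th),0],[0,0,1]]).T+[x,y,0]
E
python3 - <<'E'
from h import *
im=cv2.imread('pics/top0.png');hsv=cv2.cvtColor(im,cv2.COLOR_BGR2HSV)
for n in('top','side'):
  im=cv2.imread(f'pics/{n}0.png');hsv=cv2.cvtColor(im,cv2.COLOR_BGR2HSV)
  for nm,lo,hi in(('blue',(105,150,60),(130,255,255)),('yellow',(22,150,80),(35,255,255))):
    m=cv2.inRange(hsv,lo,hi);m=cv2.morphologyEx(m,cv2.MORPH_CLOSE,np.ones((9,9)))
    k,l,st,_=cv2.connectedComponentsWithStats(m);i=1+st[1:,4].argmax()
    ys,xs=np.where(l==i);P=atz(n,np.c_[xs,ys],.085)
    r=cv2.minAreaRect((P[:,:2]*1000).astype(np.float32));print(n,nm,r,st[i])
im=cv2.imread('pics/top0.png');cv2.imwrite('pics/c1.png',cv2.resize(im[120:245,285:410],None,fx=4.7,fy=4.7,interpolation=cv2.INTER_CUBIC))
im=cv2.imread('pics/side0.png');cv2.imwrite('pics/c2.png',cv2.resize(im[125:215,235:345],None,fx=6,fy=6,interpolation=cv2.INTER_CUBIC))
E
```

```text
top blue ((427.39764404296875, -252.3407440185547), (200.09750366210938, 195.6028289794922), 79.3397445678711) [ 299  137   93   94 6421]
top yellow ((440.3445739746094, 231.02749633789062), (200.1116485595703, 193.2997589111328), 82.58682250976562) [  96  132   94   89 6271]
side blue ((417.854736328125, -242.10626220703125), (189.39874267578125, 190.35885620117188), 78.64388275146484) [ 251  155   82   29 1257]
side yellow ((343.43524169921875, 298.26019287109375), (57.25675964355469, 3.725590705871582), 82.16758728027344) [186 247  20  12  23]
```

View pics/c1.png

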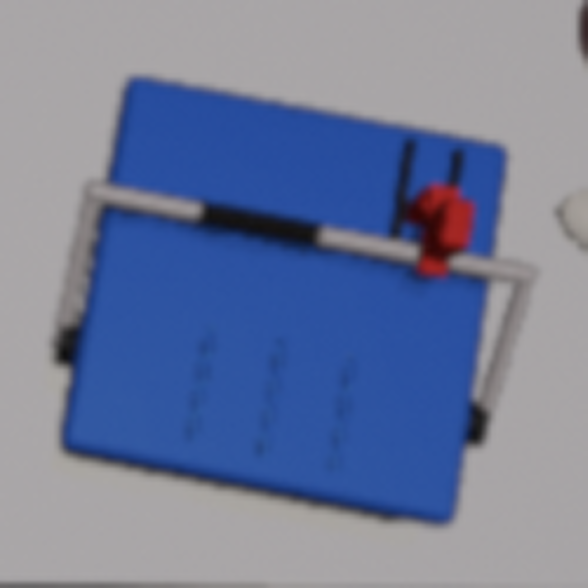

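View pics/c2.png

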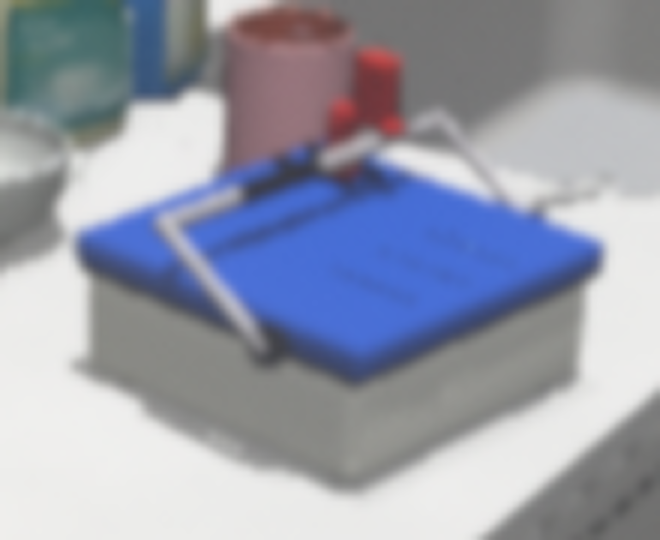

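```bash
python3 - <<'E'
from h import *
from scipy.optimize import least_squares
# case-frame pts and crop pixel readings
M=[];U=[]
top=lambda u,v:(285+(u+.5)/4.7-.5,120+(v+.5)/4.7-.5)
obs=[((100,100,85),top(130,78)),((100,-100,85),top(506,148)),((-100,100,85),top(64,448)),((-100,-100,85),top(448,524)),
((25,108,113),top(94,189)),((25,-108,113),top(532,272)),((25,55,113),top(203,213)),((25,-5,113),top(319,236))]
P=np.array([o[0] for o in obs])/1000.;U=np.array([o[1] for o in obs])
f=lambda p:(proj('top',T(*p)(P))-U).ravel()
r=least_squares(f,[.427,-.252,-.186]);print(r.x,f(r.x).reshape(-1,2).round(2))
g=T(*r.x)
S=lambda p:((proj('side',g(np.array(p)/1000.))-[235,125]+.5)*6-.5).round()
for p in[(-100,100,85),(-100,-100,85),(100,100,85),(25,108,113),(25,-108,113),(-45,103,70),(30,-60,160),(34,-60,160)]:print(p,S(p))
for p in [(30,-60,160),(34,-60,160),(12,-60,125),(16,-60,125),(42,-60,160),(18,-60,160)]:print(p,((proj('top',g(np.array(p)/1000.))-[285,120]+.5)*4.7-.5).round())
from cell import env,kin
E
```

```text
[ 0.42882036 -0.2539751  -0.18570184] [[-0.37 -1.59]
 [ 1.61 -0.92]
 [-1.08 -0.07]
 [ 2.05  0.71]
 [-0.11  0.75]
 [-1.15  0.89]
 [-0.89 -0.02]
 [-0.05  0.01]]
(-100, 100, 85) [[359. 349.]]
(-100, -100, 85) [[611. 237.]]
(100, 100, 85) [[ 68. 227.]]
(25, 108, 113) [[162. 223.]]
(25, -108, 113) [[439. 119.]]
(-45, 103, 70) [[269. 343.]]
(30, -60, 160) [[380.  55.]]
(34, -60, 160) [[374.  53.]]
(30, -60, 160) [[458. 226.]]
(34, -60, 160) [[460. 218.]]
(12, -60, 125) [[432. 278.]]
(16, -60, 125) [[434. 270.]]
(42, -60, 160) [[462. 202.]]
(18, -60, 160) [[455. 250.]]
```

```bash
cat >> h.py <<'E'
from scipy.spatial.transform import Rotation as Ro
POSE=(0.42882,-0.25397,-0.1857)
g=T(*POSE)
def case(x,y,z): return g([x/1000,y/1000,z/1000])[0]
def quat(sgn,tilt=0):
    th=POSE[2];y=sgn*np.array([np.cos(th),np.sin(th),0]);z=np.array([0,0,-1.]);x=np.cross(y,z)
    q=Ro.from_matrix(np.c_[x,y,z]).as_quat();return q[[3,0,1,2]]
E
python3 - <<'E'
from h import *
from cell import kin
for s in(1,-1):
  for p in[(-10,-60,240),(-10,-60,205),(31,-60,205),(25,25,240),(25,25,167),(-45,25,206),(-10,25,192),(-45,25,260)]:
    q=kin.inverse_kinematics(case(*p),quat(s));print(s,p,None if q is None else np.round(q,2))
im=cv2.imread('pics/side0.png')
S=lambda p:((proj('side',g(np.array(p)/1000.))-[235,125]+.5)*6-.5).round()
for p in[(12,-60,122),(18,-60,125),(42,-60,125),(42,-60,160),(18,-60,160)]:print(p,S(p))
d=np.load('side0.npy')
hsv=cv2.cvtColor(im,cv2.COLOR_BGR2HSV);m=(cv2.inRange(hsv,(0,150,60),(8,255,255))|cv2.inRange(hsv,(172,150,60),(180,255,255)))>0
ys,xs=np.where(m);k=(xs>285)&(xs<305)&(ys>128)&(ys<160);xs,ys=xs[k],ys[k]
P=atdepth('side',np.c_[xs,ys],d[ys,xs])
th=POSE[2];R=np.array([[np.cos(th),-np.sin(th)],[np.sin(th),np.cos(th)]]);C=np.c_[(P[:,:2]-POSE[:2])@R,P[:,2]]*1000
for a in np.c_[xs,ys,C].round(0).astype(int)[::4]:print(a)
E
```

```text
1 (-10, -60, 240) [ 0.82  0.31 -0.34  1.98  0.14  0.87  0.22]
1 (-10, -60, 205) [ 0.81  0.36 -0.34  2.01  0.17  0.79  0.19]
1 (31, -60, 205) [ 0.77  0.41 -0.33  1.93  0.18  0.83  0.16]
1 (25, 25, 240) [ 0.69  0.32 -0.41  1.98  0.16  0.87  0.01]
1 (25, 25, 167) [ 0.67  0.43 -0.39  2.03  0.24  0.72 -0.05]
1 (-45, 25, 206) [ 0.73  0.27 -0.41  2.15  0.15  0.75  0.04]
1 (-10, 25, 192) [ 0.7   0.34 -0.4   2.09  0.19  0.74 -0.  ]
1 (-45, 25, 260) [ 0.75  0.18 -0.42  2.1   0.1   0.87  0.1 ]
-1 (-10, -60, 240) [ 0.3   0.29  0.28  2.02 -0.1   0.84 -2.69]
-1 (-10, -60, 205) [ 0.29  0.35  0.3   2.05 -0.14  0.77 -2.66]
-1 (31, -60, 205) [ 0.26  0.4   0.31  1.96 -0.17  0.8  -2.67]
-1 (25, 25, 240) [ 0.19  0.29  0.2   2.01 -0.07  0.85 -2.9 ]
-1 (25, 25, 167) [ 0.14  0.41  0.25  2.07 -0.16  0.68 -2.83]
-1 (-45, 25, 206) [ 0.22  0.24  0.18  2.18 -0.06  0.72 -2.88]
-1 (-10, 25, 192) [ 0.18  0.32  0.22  2.12 -0.1   0.71 -2.86]
-1 (-45, 25, 260) [ 0.27  0.15  0.12  2.13 -0.02  0.86 -2.92]
(12, -60, 122) [[401. 131.]]
(18, -60, 125) [[393. 123.]]
(42, -60, 125) [[359. 111.]]
(42, -60, 160) [[362.  49.]]
(18, -60, 160) [[397.  61.]]
[296 135  32 -54 157]
[292 143  48 -55 125]
```

```bash
python3 - <<'E'
from h import *
from cell import env,camera
q=quat(1)
env.grip(0.0,30)
env.reach(case(-14,-60,290),q)
env.movel(case(-14,-60,207),velocity=.1,stop_force=10)
s=env.get_state();print(s['time'],s['tcp_pos'],case(-14,-60,207),s['force'])
r=env.movel(case(36,-60,207),velocity=.03,stop_force=10)
s=env.get_state();th=POSE[2];d=s['tcp_pos']-np.array([*POSE[:2],0])
print(r,s['time'],(d[0]*np.cos(th)+d[1]*np.sin(th))*1000,s['force'],s['opening'])
p,_=camera('side');cv2.imwrite('pics/side1.png',p);cv2.imwrite('pics/c3.png',cv2.resize(p[85:215,220:350],None,fx=4.5,fy=4.5,interpolation=cv2.INTER_CUBIC))
E
```

```text
3.2917 [ 0.40435359 -0.31057078  0.20749608] [ 0.40398263 -0.31035355  0.207     ] [0.45045951 0.2794386  0.20956085]
True 4.6917 30.69705776666834 [-1.60600343  0.12182336  0.27287003] -1.98212672569993e-06
```

View pics/c3.png

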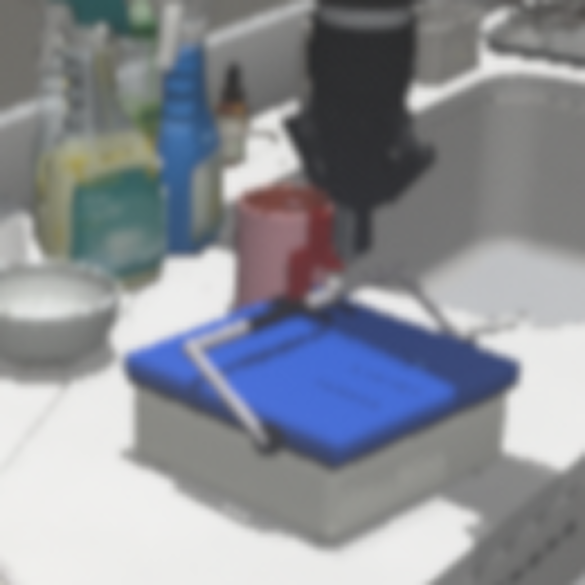

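The finger now hides the fin and the bail is still down. The push stopped on force at case x ≈ 31. I'll hold there, back off and look again.

```bash
python3 - <<'E'
from h import *
from cell import env,camera
env.dwell(.3)
env.movel(case(10,-60,207),velocity=.1)
env.movel(case(10,-60,300),velocity=.2)
env.reach(case(-60,60,330),quat(1))
for n,(a,b,c,d) in dict(side=(85,215,220,350),top=(120,245,285,410)).items():
    p,_=camera(n);cv2.imwrite(f'pics/{n}2.png',p);cv2.imwrite(f'pics/c4{n}.png',cv2.resize(p[a:b,c:d],None,fx=4.5,fy=4.5,interpolation=cv2.INTER_CUBIC))
for x in(30,56):
  for z in (125,160): print(x,z,(proj('top',case(x,-60,z))-[285,120])*4.5,(proj('side',case(x,-60,z))-[220,85])*4.5)
print(env.get_state()['time'])
E
```

```text
30 125 [[417.30804419 230.29216055]] [[347.44194809 265.62791916]]
30 160 [[437.17452803 214.66737152]] [[350.24841409 219.1422021 ]]
56 125 [[424.70947686 181.66658173]] [[319.97767981 255.90837725]]
56 160 [[444.75045933 164.36484612]] [[322.48960137 209.81213707]]
6.7333
```

View pics/c4side.png

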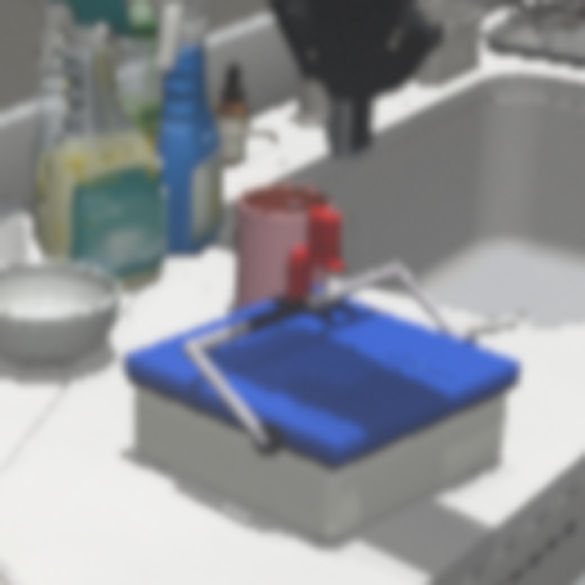

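View pics/c4top.png

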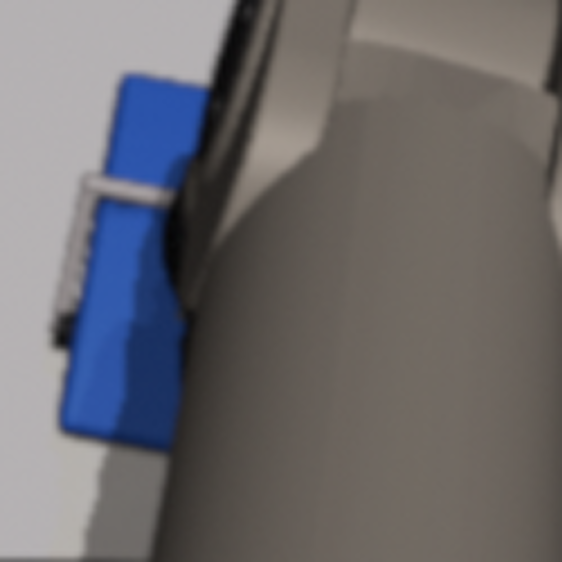

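Side view: the fin top is at crop (324,210), against a predicted (322,210) for full travel, so the tab is at its stop. The bail is still down. Next I'll grip the sleeve and follow the arc.

```bash
python3 - <<'E'
from h import *
from cell import env,camera
q=quat(1)
env.grip(0.06,20)
env.reach(case(25,25,240),q)
r=env.movel(case(25,25,167),velocity=.08,stop_force=10)
s=env.get_state();print(r,s['time'],s['tcp_pos']-case(25,25,167),s['force'])
if r: raise SystemExit
env.grip(0.0,20)
s=env.get_state();print(s['opening'],s['force'])
if s['opening']<.008: raise SystemExit
for a in np.linspace(0,1.02,9)[1:]:
    A=.551+a
    r=env.movel(case(-45+82.2*np.cos(A),25,70+82.2*np.sin(A)+54),velocity=.06,stop_force=30)
    s=env.get_state();print(round(a,2),r,s['time'],s['force'].round(1),round(s['opening'],4))
    if r: break
p,_=camera('side');cv2.imwrite('pics/side3.png',p);cv2.imwrite('pics/c5.png',cv2.resize(p[85:215,220:350],None,fx=4.5,fy=4.5,interpolation=cv2.INTER_CUBIC))
E
```

```text
False 8.975 [ 3.66374785e-04 -9.64039794e-05  4.34064292e-04] [ 0.43333347 -0.44459961  0.16462157]
0.010996906120156176 [0.52579673 0.58438553 2.44076618]
0.13 False 9.7917 [ 1.3 -0.8  1.2] 0.0113
0.26 False 10.1167 [ 3.9 -0.2  4.4] 0.0111
0.38 False 10.4417 [ 4.3 -1.4  6.2] 0.0113
0.51 False 10.7667 [ 5.2 -1.5  8. ] 0.0111
0.64 False 11.0917 [ 5.1 -1.1 12. ] 0.011
0.76 False 11.4167 [ 3.4 -0.  12.6] 0.0114
0.89 False 11.7417 [-0.   0.  13.3] 0.0111
1.02 False 12.0667 [1.2 0.2 8.6] 0.0109
```

View pics/c5.png

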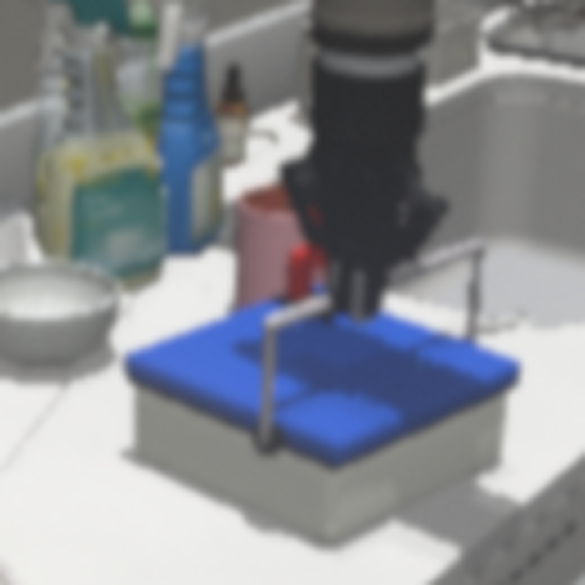

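The bail stands upright, with its arms vertical in the view. Next I'll release it, withdraw straight up and check.

```bash
python3 - <<'E'
from h import *
from cell import env,camera
env.grip(0.05)
env.movel(case(-45,25,310),velocity=.12)
env.goto_joints([1.153, 0.477, 0.022, 1.555, -0.011, 1.109, -0.083])
for n,(a,b,c,d) in dict(side=(85,215,220,350),top=(120,245,285,410)).items():
    p,_=camera(n);cv2.imwrite(f'pics/{n}4.png',p);cv2.imwrite(f'pics/c6{n}.png',cv2.resize(p[a:b,c:d],None,fx=4.5,fy=4.5,interpolation=cv2.INTER_CUBIC))
for nm,pt in dict(finmax=(56,-60,160),L=(-45,108,152),R=(-45,-108,152)).items(): print(nm,(proj('top',case(*pt))-[285,120])*4.5,(proj('side',case(*pt))-[220,85])*4.5)
s=env.get_state();print(s['time'],s['force'])
E
```

```text
finmax [[444.75045933 164.36484612]] [[322.48960137 209.81213707]]
L [[ 71.48099924 298.5582959 ]] [[267.02696705 321.19679485]]
R [[508.51463533 384.3331931 ]] [[475.78983797 241.84202282]]
15.375 [1.25460591 0.02081957 0.24439807]
```

View pics/c6side.png

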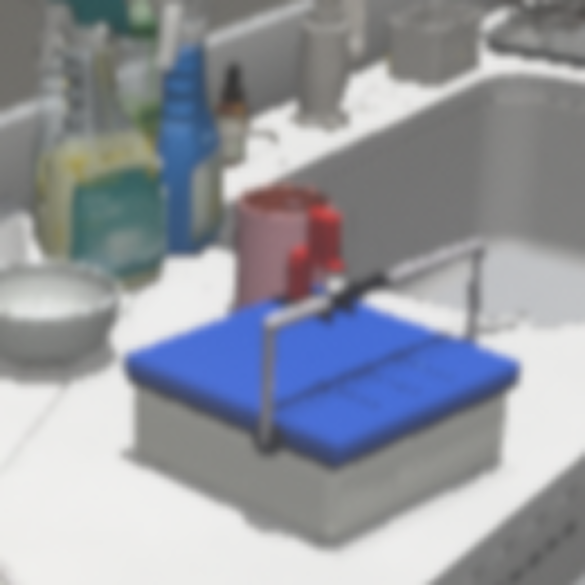

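View pics/c6top.png

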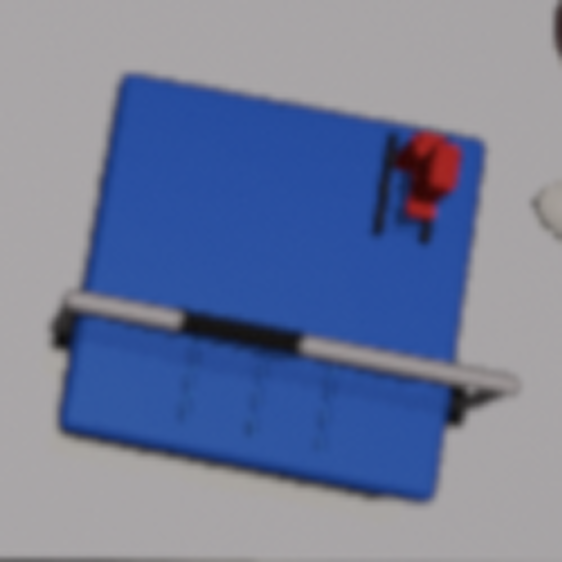

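Both views agree with the prediction. The bar ends in the top crop are at (72,299) and (510,384), which matches upright, and the fin is at the rear. Handing in.

```bash
python3 -c "
from cell import job
job.job_done()"
```

```text
the job is handed in; nothing more can be done
```

The blue case is unlatched and the job is handed in. I pushed its red tab to the rear with the closed fingers, then gripped the bail's sleeve and swung the bail up its arc until it stood upright. Then I let go and moved the arm back to its start position.

- **Last check:** after the release, both cameras showed the tab at its rear stop and the bail upright, within about a pixel or two of the predicted positions. The last clock reading was 15.4 s, just before handing in.
- **Arm:** it was clear of everything, with only about 1 N on the tool.
- **Yellow case:** the arm's targets all stayed on the blue case's side, so it was not approached. I took no separate picture check of it.
- **Failed or disagreeing checks:** none, except that one mid-job top picture was blocked by the arm. I relied on the side view for that step.

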